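Close the sealed test cell

TASK

Stand the lens tube upright inside the open aluminium test cell, then put the lid on the cell and screw it down clockwise until it is snug: nipped down firmly on the orange gasket, and not overtightened so that the gasket is crushed. Leave everything else where it is.

Things in the scene. Friction and masses are not known exactly. Their poses are not given: they have to be found in the camera images.
- cell: round aluminium cell on a fixed dark plate 120x120x12 mm; origin under the plate's centre, z up. Shoulder (66 mm across) 36 mm up, neck top 52 mm up, bore 35 mm wide, its floor 35 mm up. Neck 42 mm across with a three-start thread, 51 mm across, ridges 3 mm thick, lead 36 mm a turn; its three entry gaps, 40 degrees wide, face cell +x and 120 and 240 degrees from it: black marks on the shoulder
- cell_mouth (a point): centre of the cell's round mouth, level with the top of the neck, 52 mm above the table. A lid caught on the neck's rim stands with its lower edge 50 mm above the table, on the high end of a ridge 48 mm (turn it a little back), on the gasket at most 42 mm
- gasket: orange rubber ring, 61 mm across, round the neck on the shoulder; origin on the cell's axis at shoulder height, 36 mm above the table. Its top stands 1.7 to 5.8 mm above the origin, different each time. It yields 1 mm per 12 N. Snug is 8 to 22 N on it (aim at 15), crushed is over 32 N; turning the lid takes about 0.03 N m per N, and friction differs by 20 percent
- lid: dark ribbed lid, 60 mm across (54 inside), 33 mm tall, 130 to 210 g, mouth down; origin at the centre of its open underside, z up. Three lugs inside, 2 to 5 mm up, at lid +x and 120 and 240 degrees from it: white lines and dots. Lugs in the gaps, it drops on the gasket; clockwise from above it turns free for 25 to 70 degrees, then the thread bites and pulls it down: 12 degrees more is 15 N
- lens_tube: black round lens tube, 30 mm across, 28 mm tall, about 60 g, standing on the table; origin under its centre, z up. Standing in the cell it rises 11 mm above the neck; the lid has room for it
- air_blower: black rubber blower bulb, 56 mm across, 105 mm tall, a bystander; origin under its centre
- post_holder: black upright post holder with a thumbscrew, 38x25x50 mm, a bystander; origin under its centre
- marker_1: white marker pen with a black cap lying down, 13x127x15 mm, a bystander; origin under its middle
- ball_driver: grey-handled ball driver lying down, 22x180x23 mm, a bystander; origin under its middle
- screw_m6_1: steel M6 cap screw standing on its head, 10 mm across, 22 mm tall, a bystander; origin under its centre
- screw_m6_2: a second such screw beside it, a bystander
Things that resemble listed ones, but are neither listed nor needed, are in the scene too. Of the things shaped like the lens_tube, the black one is meant.

How it is judged:
By the outcome, as a careful person would: the job done as asked, in the order asked, and still so for the second after the job is handed in, with the robot touching nothing.
It also fails if it takes over 72 s, if anything falls off the work surface, if the arm or the gripper's body presses on something with over 40 N, if the wrist force passes 120 N, or if a joint passes its speed limit or range.

ROBOT

A 6-joint arm with a two-finger parallel gripper is mounted at the origin on a cart in front of the work surface, level with it; the furniture and walls round the work are solid. World frame = base frame: x ahead of the robot, y to its left, z up, the work surface at z = 0. Lengths are in m, angles in rad, forces in N, time in s.
With the tool pointing down it reaches from about 0.35 to 0.975 m from the base axis. Payload 4.9 kg.
Tool frame: the origin (TCP) lies on the centre line of the jaws, within the pads' length; the fingertips stand 19 mm ahead of it and the grasp point (between the pads) is the TCP; z points along the fingers, y is the line along which they close (so a half turn about z gives the same grasp; the last joint's range is limited). The gripper opens to 85 mm and grips with 20 to 120 N. Pads are 22 mm wide; open, the fingers measure 114 mm over their backs; the gripper's body (76 mm by 85 mm) begins 54 mm behind the grasp point. The pads swing forward as they close: fully open they stand 13 mm farther back than shut.
Start: joints at [1.093, 0.053, 1.613, -0, 1.476, -0.119], TCP at [0.219, 0.585, 0.223] pointing down, gripper open.
Joint ranges: [-3.01, 3.01], [-1.01, 2.22], [0.06, 2.58], [-1.02, 4.17], [0.09, 2.62], [-3.14, 3.14]. Speed limits (rad/s): [2.57, 2.57, 3.14, 3.14, 3.14, 3.14].

INTERFACE

Orientations are given as a unit quaternion [w, x, y, z].
In Python, from plant import * gives the robot as it stands.
- The arm moves only by the tool drive_tool, never from a script. Its argument "motion" is a list of rows, each an object of numbers: "wx", "wy", "wz": the turn, a rotation vector about the tool's x, y, z in degrees; "x", "y", "z": the shift along the tool's x, y, z in m; "jaw": the opening, from 0 (shut) to 1 (fully open). In form: [{"wx": .., "wy": .., "wz": .., "x": .., "y": .., "z": .., "jaw": ..}, ...]. A call has 1 to 8 rows; each row shifts and turns the commanded pose from where the row before left it, along the tool's axes as they then stand; what a row does not reach is not made up. A row lasts 1/10 s, in which the tool goes at most 50 mm and 8.59 degrees, less where a joint would pass 70% of its speed; a pose out of reach is approached as far as the arm can. A call is refused whole if a number of a shift passes 0.05 or a number of a turn 8.59, either way. A call with a gripper value outside its range is refused whole. The fingers move at their own pace and stop on an object; "force" is the grip in N (left out, the last holds). Time passes only in rows, so rows that do not move let the fingers close. It gives the time, the measured TCP pose, the force, the opening and the grip force at its end, in the units of the state.
- get_obs(): the state, without advancing time (a new reading comes with each control period).
- grab_frame(name): name is "scene" or "top" or "wrist"; returns a dict with "frame" (400x640x3 uint8, blue, green, red), "intrinsics" (3x3 intrinsics, pixels), "extrinsics" (4x4, takes a point from world to camera coordinates). Camera axes: x right, y down, z forward; pixel columns grow to the right and rows downward; lengths in m; the calibration is good to about 2 mm. A picture is of the moment at which its call begins. There is no depth.
- close_job(): hands the job in; it is judged then, once.
The state is a dict: "clock": time; "joint_positions": joint angles; "joint_velocities": joint speeds; "joint_efforts": joint torques, N m; "ee_pos": TCP position; "ee_rot": TCP orientation; "contact_force": force on the tool from outside, world axes, zero at the start; "torque": the same for the moment, N m; "finger_gap": opening from 0.0 (shut) to 1.0 (fully open); "gripper_force": force on a finger pad.
Only numpy, scipy, OpenCV 4.12 (cv2) and the standard library are available. Lean on these libraries where they do the work, as an engineer would, in place of code of your own. Each camera call takes 0.05 s, during which the arm holds its last target. There are 200 camera calls.

## Working session

There is one attempt and no reset: what is moved stays moved. The work goes in short steps, Python scripts to look and compute and a tool call to move; the robot and the scene stay as the last step left them, time stands still between calls to the robot, and variables do not carry over. Pictures are saved under pics/ and viewed, at most 10 in all, crops included, and the job is handed in when it is done.

Besides the shell and the picture viewer there is one more tool, called after "Emit:" by a JSON object that holds its "op" and its "data", one argument or row to a line. drive_tool: Moves the arm, as the interface text tells. Its arguments: {"type":"object","properties":{"motion":{"type":"array"},"force":{"type":"number"}},"required":["motion"]}

```bash
mkdir -p pics; ls
cat > h.py <<'E'
import numpy as np, cv2
from plant import *
def ray(f,u,v,z):
    K=np.array(f["intrinsics"]);T=np.array(f["extrinsics"]);R=T[:3,:3];c=-R.T@T[:3,3]
    d=R.T@np.linalg.inv(K)@np.array([u,v,1.]);return (c+d*(z-c[2])/d[2])
def proj(f,p):
    K=np.array(f["intrinsics"]);T=np.array(f["extrinsics"]);q=K@(T[:3,:3]@np.array(p)+T[:3,3]);return q[:2]/q[2]
E
python3 - <<'E'
from h import *
for n in("top","scene"):
    f=grab_frame(n);cv2.imwrite(f"pics/{n}1.png",f["frame"]);np.savez(n+"1.npz",**f)
    T=np.array(f["extrinsics"]);print(n,np.round(f["intrinsics"],1).tolist(),np.round(-T[:3,:3].T@T[:3,3],3),np.round(T[:3,:3],2).tolist())
print(get_obs())
E
```

```text
pics
top [[363.8, 0.0, 316.1], [0.0, 363.8, 204.5], [0.0, 0.0, 1.0]] [ 0.544 -0.132  0.908] [[-0.02, -1.0, -0.02], [-1.0, 0.02, -0.08], [0.08, 0.02, -1.0]]
scene [[417.2, 0.0, 323.1], [0.0, 417.2, 205.2], [0.0, 0.0, 1.0]] [0.255 0.075 0.817] [[-0.48, -0.88, -0.0], [-0.76, 0.42, -0.5], [0.44, -0.23, -0.87]]
{'clock': 0.1, 'joint_positions': array([ 1.09299601e+00,  5.33046858e-02,  1.61415103e+00,  1.38063253e-05,
        1.47600030e+00, -1.19010774e-01]), 'joint_velocities': array([ 0.00087301, -0.00115547, -0.00385505,  0.00038696,  0.00054597,
        0.00032151]), 'joint_efforts': array([ 5.92703350e-05, -3.94901526e+01, -3.71362031e+01, -1.06938262e-04,
        3.89369830e-03,  8.40230967e-06]), 'ee_pos': array([0.21919826, 0.58468494, 0.22148077]), 'ee_rot': array([-2.80478487e-04,  1.78434661e-01,  9.83951322e-01, -8.88485120e-04]), 'contact_force': array([ 0.27914577, -0.62533408, -0.60629616]), 'torque': array([-0.02201264, -0.0214272 , -0.07454576]), 'gripper_force': 0.0, 'finger_gap': 1.0017810864056418}
```

View pics/top1.png

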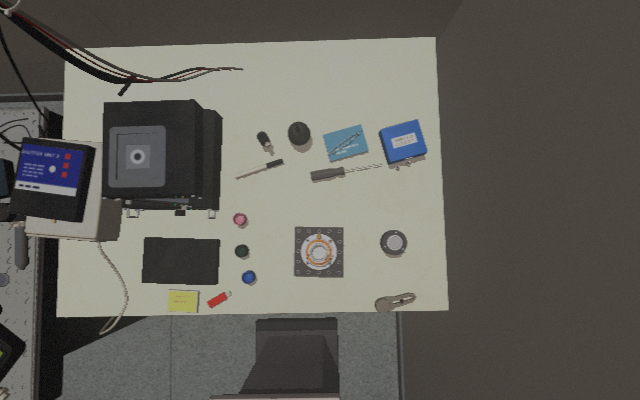

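View pics/scene1.png

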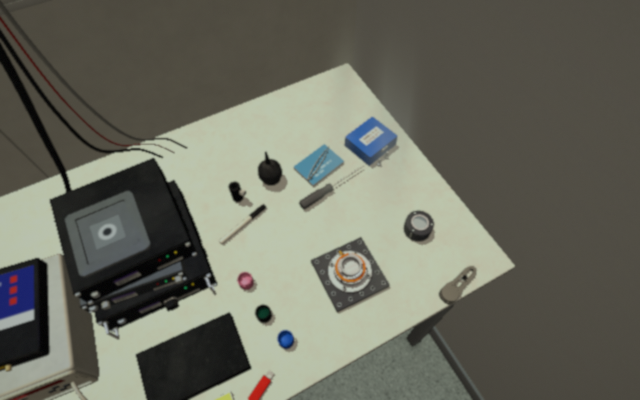

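Run:
```python
from h import *
a=cv2.imread("pics/top1.png");b=cv2.imread("pics/scene1.png")
def c(i,u,v,r=34):return cv2.resize(i[v-r:v+r,u-r:u+r],(390,290) if 0 else (290,290),interpolation=cv2.INTER_CUBIC)
m=np.vstack([np.hstack([c(a,319,251),c(a,394,242,26)]),np.hstack([c(a,244,248,40),c(b,419,226,26)])])
cv2.imwrite("pics/m1.png",m)
f=dict(np.load("top1.npz"));hsv=cv2.cvtColor(a,cv2.COLOR_BGR2HSV)
g=cv2.cvtColor(a,cv2.COLOR_BGR2GRAY)
def blobs(mask,box,zs,name):
    u0,v0,u1,v1=box;mm=np.zeros_like(mask);mm[v0:v1,u0:u1]=mask[v0:v1,u0:u1]
    cs,_=cv2.findContours(mm,cv2.RETR_EXTERNAL,cv2.CHAIN_APPROX_NONE)
    for k in cs:
        A=cv2.contourArea(k)
        if A<40: continue
        (x,y),r=cv2.minEnclosingCircle(k);rr=cv2.minAreaRect(k)
        print(name,A,round(x,1),round(y,1),round(r,1),[np.round(ray(f,x,y,z),4)[:2].tolist() for z in zs],[round(t,1) for t in (*rr[0],*rr[1],rr[2])], "rectctr",np.round(ray(f,*rr[0],zs[0])[:2],4), "hsv",hsv[int(y),int(x)])
dark=((g<110)|(hsv[...,1]>110)).astype(np.uint8)*255
blobs(dark,(225,205,265,290),[.028,.014],"tube")
blobs((g<130).astype(np.uint8)*255,(285,218,352,285),[.012],"plate")
blobs((g<120).astype(np.uint8)*255,(370,220,420,262),[.033,.016],"lid")
blobs(cv2.inRange(hsv,(5,120,100),(22,255,255)),(290,222,348,282),[.04],"gasket")
```

```text
tube 131.5 248.3 276.8 7.0 [[0.4437, 0.0521], [0.4421, 0.0551]] [248.5, 276.5, 13.0, 13.0, 90.0] rectctr [0.4444 0.0516] hsv [111 147 153]
tube 131.0 241.5 251.0 7.2 [[0.5056, 0.0681], [0.505, 0.0713]] [241.5, 250.5, 13.0, 13.0, 0.0] rectctr [0.5068 0.0681] hsv [71 63 69]
tube 114.0 239.7 219.3 6.8 [[0.5821, 0.072], [0.5827, 0.0752]] [240.0, 219.0, 13.4, 11.6, 26.6] rectctr [0.5829 0.0712] hsv [172  75 170]
plate 2383.5 318.5 252.0 34.3 [[0.4983, -0.1174]] [318.5, 252.0, 50.0, 49.0, 90.0] rectctr [ 0.4983 -0.1174] hsv [105   3 170]
lid 547.5 393.3 243.5 14.2 [[0.5155, -0.2962], [0.515, -0.2994]] [393.0, 243.5, 27.0, 26.0, 90.0] rectctr [ 0.5156 -0.2956] hsv [  0   7 150]
gasket 47.5 318.3 251.8 12.9 [[0.5001, -0.1174]] [318.0, 251.5, 24.0, 25.0, 0.0] rectctr [ 0.5009 -0.1167] hsv [ 23   6 169]
```

View pics/m1.png

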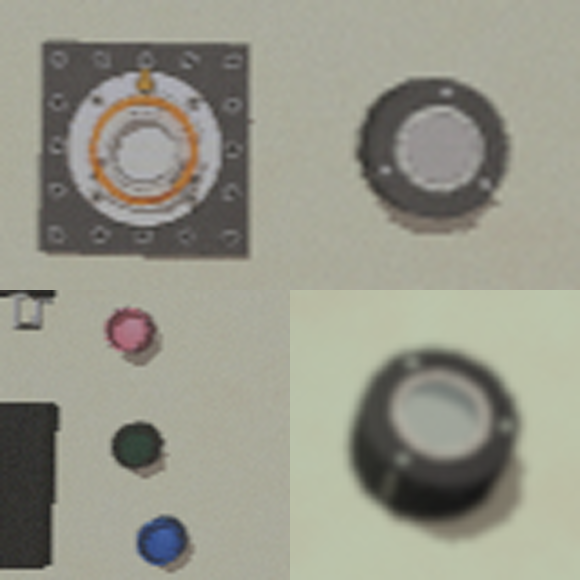

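Emit:
{"op": "drive_tool", "data": {
  "motion": [
    {"x": -0.037, "y": -0.032, "jaw": 0.6},
    {"x": -0.037, "y": -0.032},
    {"x": -0.037, "y": -0.032},
    {"x": -0.037, "y": -0.032},
    {"x": -0.037, "y": -0.032},
    {"x": -0.037, "y": -0.032},
    {"x": -0.037, "y": -0.032},
    {"x": -0.037, "y": -0.032}
  ],
  "force": 40
}}

```text
invalid input
```

Emit:
{"op": "drive_tool", "data": {
  "motion": [
    {"x": -0.037, "y": -0.032},
    {"x": -0.037, "y": -0.032},
    {"x": -0.037, "y": -0.031},
    {"x": -0.03, "y": -0.03},
    {"wz": -7},
    {"wz": -7},
    {"wz": -6.6},
    {}
  ]
}}

```text
invalid input
```

Run:
```python
from h import *
f=grab_frame("wrist");cv2.imwrite("pics/w1.png",f["frame"]);np.savez("w1.npz",**f)
o=get_obs();print(o["clock"],o["ee_pos"],o["ee_rot"],o["finger_gap"],o["joint_positions"])
T=np.array(f["extrinsics"]);print(np.round(f["intrinsics"],1).tolist(),-T[:3,:3].T@T[:3,3],T[:3,:3])
```

```text
0.15 [0.21924079 0.58474212 0.22162214] [-2.38571255e-04  1.78434605e-01  9.83951428e-01 -7.88418121e-04] 1.0020400527573083 [ 1.09298741e+00  5.32375136e-02  1.61398410e+00 -7.57579074e-06
  1.47601847e+00 -1.19017484e-01]
[[314.7, 0.0, 320.1], [0.0, 314.7, 202.8], [0.0, 0.0, 1.0]] [0.14417885 0.61300766 0.37201957] [[ 0.35120478  0.93629688 -0.00183412]
 [ 0.88946106 -0.33302358  0.31297654]
 [ 0.29242815 -0.11155024 -0.94975909]]
```

View pics/w1.png

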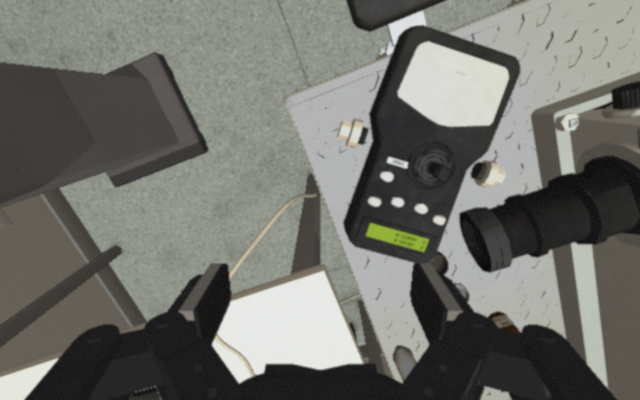

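Run:
```python
from h import *
t=dict(np.load("top1.npz"));s=dict(np.load("scene1.npz"))
for a,b in (((92,147),(46,236)),((82,220),(47,350)),((202,100),(155,160)),((219,207),(213,284))):
    X=[ray(t,*a,0),ray(t,*a,.5)];Y=[ray(s,*b,0),ray(s,*b,.5)]
    A=np.c_[X[1]-X[0],-(Y[1]-Y[0])];q=np.linalg.lstsq(A,Y[0]-X[0],rcond=None)[0]
    P=X[0]+q[0]*(X[1]-X[0]);Q=Y[0]+q[1]*(Y[1]-Y[0]);print(P.round(3),Q.round(3))
```

```text
[0.725 0.325 0.205] [0.728 0.331 0.209]
[0.585 0.403 0.114] [0.587 0.407 0.117]
[0.838 0.126 0.143] [0.843 0.136 0.149]
[ 0.617  0.135 -0.016] [ 0.62   0.141 -0.014]
```

Emit:
{"op": "drive_tool", "data": {
  "motion": [
    {"wx": 0, "wy": 0, "wz": 0, "x": -0.037, "y": -0.032, "z": 0, "jaw": 0.6},
    {"wx": 0, "wy": 0, "wz": 0, "x": -0.037, "y": -0.032, "z": 0, "jaw": 0.6},
    {"wx": 0, "wy": 0, "wz": 0, "x": -0.037, "y": -0.032, "z": 0, "jaw": 0.6},
    {"wx": 0, "wy": 0, "wz": 0, "x": -0.037, "y": -0.032, "z": 0, "jaw": 0.6},
    {"wx": 0, "wy": 0, "wz": 0, "x": -0.037, "y": -0.032, "z": 0, "jaw": 0.6},
    {"wx": 0, "wy": 0, "wz": 0, "x": -0.037, "y": -0.032, "z": 0, "jaw": 0.6},
    {"wx": 0, "wy": 0, "wz": 0, "x": -0.037, "y": -0.032, "z": 0, "jaw": 0.6},
    {"wx": 0, "wy": 0, "wz": 0, "x": -0.037, "y": -0.032, "z": 0, "jaw": 0.6}
  ],
  "force": 40
}}

```text
clock: 0.95
ee_pos: [0.4071, 0.2397, 0.2224]
ee_rot: [0.0, 0.178, 0.984, 0.0]
contact_force: [-0.5, 0.7, 0.2]
finger_gap: 0.597
gripper_force: 0.0
```

Emit:
{"op": "drive_tool", "data": {
  "motion": [
    {"wx": 0, "wy": 0, "wz": -5, "x": -0.038, "y": -0.031, "z": 0, "jaw": 0.6},
    {"wx": 0, "wy": 0, "wz": 0, "x": -0.035, "y": -0.034, "z": 0, "jaw": 0.6},
    {"wx": 0, "wy": 0, "wz": 0, "x": -0.035, "y": -0.034, "z": 0, "jaw": 0.6},
    {"wx": 0, "wy": 0, "wz": 0, "x": -0.033, "y": -0.034, "z": 0, "jaw": 0.6},
    {"wx": 0, "wy": 0, "wz": -8, "x": 0, "y": 0, "z": 0.02, "jaw": 0.6},
    {"wx": 0, "wy": 0, "wz": -7.6, "x": 0, "y": 0, "z": 0.02, "jaw": 0.6},
    {"wx": 0, "wy": 0, "wz": 0, "x": 0, "y": 0, "z": 0.02, "jaw": 0.6},
    {"wx": 0, "wy": 0, "wz": 0, "x": 0, "y": 0, "z": 0, "jaw": 0.6}
  ]
}}

```text
clock: 1.75
ee_pos: [0.5008, 0.073, 0.1588]
ee_rot: [-0.004, -0.0, 1.0, -0.0]
contact_force: [-0.2, -0.4, 0.0]
finger_gap: 0.603
gripper_force: 0.0
```

Run:
```python
from h import *
f=grab_frame("wrist");cv2.imwrite("pics/w2.png",f["frame"]);np.savez("w2.npz",**f)
o=get_obs();print(o["clock"],o["ee_pos"],o["ee_rot"],o["finger_gap"],o["joint_positions"])
print(proj(f,[.505,.069,.028]),proj(f,[.4995,-.117,.04]))
```

```text
1.8 [0.50197839 0.07321304 0.16086454] [-1.93830596e-03 -1.79293007e-04  9.99998105e-01  1.06611762e-05] 0.604823981589148 [-1.97386664e-03 -1.84644575e-01  1.94359363e+00  1.31987860e-05
  1.38652025e+00 -1.57313122e+00]
[315.9442055  195.20543851] [107.21495445 193.13676089]
```

View pics/w2.png

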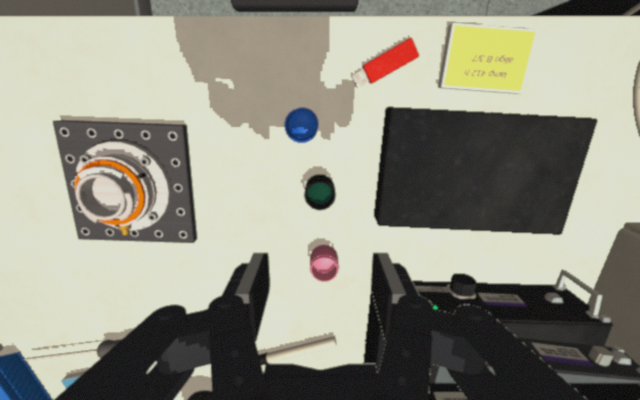

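Run:
```python
from h import *
f=dict(np.load("w2.npz"));a=f["frame"];g=cv2.cvtColor(a,cv2.COLOR_BGR2GRAY)
m=np.zeros_like(g);m[165:225,295:345]=(g[165:225,295:345]<75)*255
cs,_=cv2.findContours(m,cv2.RETR_EXTERNAL,cv2.CHAIN_APPROX_NONE);k=max(cs,key=cv2.contourArea)
x,y,w,h=cv2.boundingRect(k);print(x,y,w,h)
print("left",ray(f,x,y+h-14,.028),"right",ray(f,x+w,y+h-14,.028),"far",ray(f,x+w/2,y+h,.028),"near base",ray(f,x+w/2,y,0))
hsv=cv2.cvtColor(a,cv2.COLOR_BGR2HSV)
m=cv2.inRange(hsv,(5,120,100),(20,255,255));m[:150]=0;m[225:]=0;m[:,200:]=0
k=np.argwhere(m)[:,::-1].astype(np.float32);hull=cv2.convexHull(k);e=cv2.fitEllipse(hull);print("gasket",e,[ray(f,*e[0],z) for z in(.038,.042)])
# ring size of cell grey
r=cv2.resize(a[110:250,40:210],(800,659),interpolation=cv2.INTER_CUBIC)[:600];cv2.imwrite("pics/c2.png",r)
```

```text
305 175 30 34
left [0.50479856 0.05878234 0.028     ] right [0.50480257 0.08679403 0.028     ] far [0.51862234 0.07278674 0.028     ] near base [0.49209133 0.07279612 0.        ]
gasket ((109.34309387207031, 191.87054443359375), (60.38825607299805, 73.2035140991211), 123.05366516113281) [array([ 0.49889535, -0.11625183,  0.038     ]), array([ 0.49775841, -0.113472  ,  0.042     ])]
```

Emit:
{"op": "drive_tool", "data": {
  "motion": [
    {"wx": 0, "wy": 0, "wz": 0, "x": -0.003, "y": -0.001, "z": 0.03, "jaw": 0.48},
    {"wx": 0, "wy": 0, "wz": 0, "x": 0, "y": 0, "z": 0.03, "jaw": 0.48},
    {"wx": 0, "wy": 0, "wz": 0, "x": 0, "y": 0, "z": 0.025, "jaw": 0.48},
    {"wx": 0, "wy": 0, "wz": 0, "x": 0, "y": 0, "z": 0.022, "jaw": 0.48},
    {"wx": 0, "wy": 0, "wz": 0, "x": 0, "y": 0, "z": 0.015, "jaw": 0.48},
    {"wx": 0, "wy": 0, "wz": 0, "x": 0, "y": 0, "z": 0, "jaw": 0.48}
  ],
  "force": 30
}}

```text
clock: 2.4
ee_pos: [0.5052, 0.0724, 0.0393]
ee_rot: [-0.002, -0.0, 1.0, -0.0]
contact_force: [-1.3, -0.2, -0.5]
finger_gap: 0.481
gripper_force: 0.0
```

Run:
```python
from h import *
f=grab_frame("wrist");cv2.imwrite("pics/w3.png",f["frame"][200:]);np.savez("w3.npz",**f)
o=get_obs();print(o["clock"],o["ee_pos"],o["finger_gap"],o["contact_force"])
```

```text
2.45 [0.50626769 0.07239663 0.04071842] 0.477560471552694 [0.08207894 0.21372295 0.35359298]
```

View pics/w3.png

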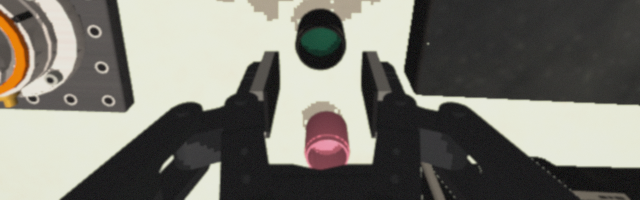

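Emit:
{"op": "drive_tool", "data": {
  "motion": [
    {"wx": 0, "wy": 0, "wz": 0, "x": 0, "y": 0, "z": 0, "jaw": 0.3},
    {"wx": 0, "wy": 0, "wz": 0, "x": 0, "y": 0, "z": 0, "jaw": 0.3},
    {"wx": 0, "wy": 0, "wz": 0, "x": 0, "y": 0, "z": 0, "jaw": 0.3},
    {"wx": 0, "wy": 0, "wz": 0, "x": 0, "y": 0, "z": 0, "jaw": 0.3}
  ],
  "force": 20
}}

```text
clock: 2.85
ee_pos: [0.5068, 0.0723, 0.0414]
ee_rot: [0.001, -0.0, 1.0, -0.0]
contact_force: [-0.6, 0.5, -1.3]
finger_gap: 0.305
gripper_force: 0.0
```

Emit:
{"op": "drive_tool", "data": {
  "motion": [
    {"wx": 0, "wy": 0, "wz": 0, "x": 0, "y": 0, "z": 0, "jaw": 0.46},
    {"wx": 0, "wy": 0, "wz": 0, "x": 0, "y": 0, "z": 0, "jaw": 0.46},
    {"wx": 0, "wy": 0, "wz": 0, "x": 0.001, "y": 0, "z": 0.01, "jaw": 0.46},
    {"wx": 0, "wy": 0, "wz": 0, "x": 0, "y": 0, "z": 0.01, "jaw": 0.46},
    {"wx": 0, "wy": 0, "wz": 0, "x": 0, "y": 0, "z": 0, "jaw": 0.46}
  ],
  "force": 20
}}

```text
clock: 3.35
ee_pos: [0.5032, 0.0723, 0.018]
ee_rot: [-0.002, -0.0, 1.0, 0.0]
contact_force: [-0.1, -0.5, 0.1]
finger_gap: 0.463
gripper_force: 0.0
```

Run:
```python
from h import *
f=grab_frame("wrist");np.savez("w4.npz",**f)
s=grab_frame("scene")
o=get_obs();print(o["clock"],o["ee_pos"],o["finger_gap"],o["contact_force"])
T=np.array(f["extrinsics"]);print(-T[:3,:3].T@T[:3,3])
p=proj(s,o["ee_pos"]).astype(int);print(p, proj(s,[.505,.072,.028]))
c=s["frame"][p[1]-40:p[1]+40,p[0]-53:p[0]+53]
cv2.imwrite("pics/x4.png",np.vstack([cv2.resize(f["frame"][180:380,150:500],(525,300)),cv2.resize(c,(525,300),interpolation=cv2.INTER_CUBIC)]))
```

```text
3.45 [0.50455125 0.07228102 0.01964409] 0.454720099750361 [ 0.68436647 -1.20168317 -0.49400597]
[0.42361898 0.07189766 0.16894974]
[264 312] [263.55669791 311.00804436]
```

View pics/x4.png

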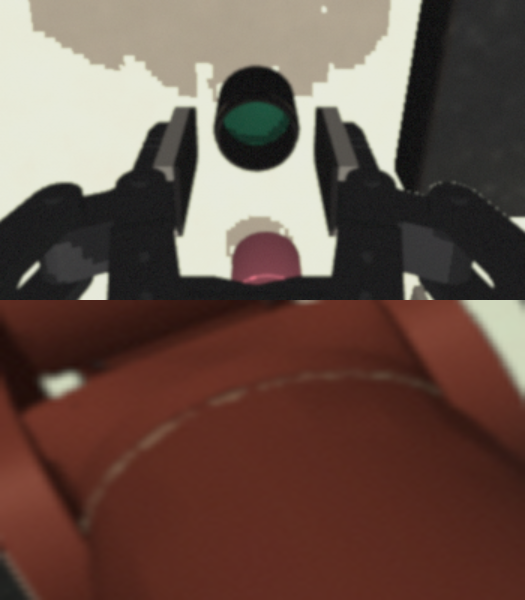

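Emit:
{"op": "drive_tool", "data": {
  "motion": [
    {"wx": 0, "wy": 0, "wz": 0, "x": 0, "y": 0, "z": 0, "jaw": 0.3},
    {"wx": 0, "wy": 0, "wz": 0, "x": 0, "y": 0, "z": 0, "jaw": 0.3},
    {"wx": 0, "wy": 0, "wz": 0, "x": 0, "y": 0, "z": 0, "jaw": 0.3},
    {"wx": 0, "wy": 0, "wz": 0, "x": 0, "y": 0, "z": 0, "jaw": 0.3}
  ],
  "force": 20
}}

```text
clock: 3.85
ee_pos: [0.5055, 0.0723, 0.0209]
ee_rot: [0.0, -0.0, 1.0, -0.0]
contact_force: [-0.2, 0.4, -0.1]
finger_gap: 0.297
gripper_force: 0.0
```

Emit:
{"op": "drive_tool", "data": {
  "motion": [
    {"wx": 0, "wy": 0, "wz": 0, "x": 0, "y": 0, "z": 0, "jaw": 0.46},
    {"wx": 0, "wy": 0, "wz": 0, "x": 0, "y": 0, "z": 0, "jaw": 0.46},
    {"wx": 0, "wy": 0, "wz": 0, "x": 0, "y": 0, "z": 0.006, "jaw": 0.46},
    {"wx": 0, "wy": 0, "wz": 0, "x": 0, "y": 0, "z": 0.006, "jaw": 0.46},
    {"wx": 0, "wy": 0, "wz": 0, "x": 0, "y": 0, "z": 0, "jaw": 0.3},
    {"wx": 0, "wy": 0, "wz": 0, "x": 0, "y": 0, "z": 0, "jaw": 0.3},
    {"wx": 0, "wy": 0, "wz": 0, "x": 0, "y": 0, "z": 0, "jaw": 0.3},
    {"wx": 0, "wy": 0, "wz": 0, "x": 0, "y": 0, "z": 0, "jaw": 0.3}
  ],
  "force": 20
}}

```text
clock: 4.65
ee_pos: [0.5053, 0.0723, 0.0086]
ee_rot: [0.0, -0.0, 1.0, -0.0]
contact_force: [-0.4, 0.5, -0.7]
finger_gap: 0.339
gripper_force: 19.8
```

Emit:
{"op": "drive_tool", "data": {
  "motion": [
    {"wx": 0, "wy": 0, "wz": 0, "x": 0, "y": 0, "z": -0.02, "jaw": 0.3},
    {"wx": 0, "wy": 0, "wz": 0, "x": 0, "y": 0, "z": -0.045, "jaw": 0.3},
    {"wx": 0, "wy": 0, "wz": 0, "x": 0, "y": 0, "z": -0.045, "jaw": 0.3},
    {"wx": 0, "wy": 0, "wz": 0, "x": -0.014, "y": -0.045, "z": -0.01, "jaw": 0.3},
    {"wx": 0, "wy": 0, "wz": 0, "x": -0.014, "y": -0.047, "z": -0.005, "jaw": 0.3},
    {"wx": 0, "wy": 0, "wz": 0, "x": -0.014, "y": -0.047, "z": 0, "jaw": 0.3},
    {"wx": 0, "wy": 0, "wz": 0, "x": -0.014, "y": -0.047, "z": 0, "jaw": 0.3},
    {"wx": 0, "wy": 0, "wz": 0, "x": 0, "y": -0.003, "z": 0, "jaw": 0.3}
  ],
  "force": 30
}}

```text
clock: 5.45
ee_pos: [0.5626, -0.1216, 0.1343]
ee_rot: [0.001, 0.002, 1.0, -0.001]
contact_force: [-0.4, 0.8, -0.2]
finger_gap: 0.333
gripper_force: 31.0
```

Emit:
{"op": "drive_tool", "data": {
  "motion": [
    {"wx": 0, "wy": 0, "wz": 0, "x": 0, "y": 0, "z": 0, "jaw": 0.3},
    {"wx": 0, "wy": 0, "wz": 0, "x": 0, "y": 0, "z": 0, "jaw": 0.3}
  ]
}}

```text
clock: 5.65
ee_pos: [0.561, -0.1158, 0.1333]
ee_rot: [-0.0, -0.001, 1.0, 0.0]
contact_force: [-0.5, 0.7, -1.1]
finger_gap: 0.328
gripper_force: 31.0
```

Run:
```python
from h import *
f=grab_frame("wrist");np.savez("w5.npz",**f);cv2.imwrite("pics/w5.png",f["frame"])
o=get_obs();print(o["clock"],o["ee_pos"],o["finger_gap"],o["gripper_force"],o["joint_positions"])
print(proj(f,[.4995,-.117,.052]),proj(f,[.5325,-.117,.036]))
```

```text
5.7 [ 0.56098096 -0.11539118  0.13330316] 0.3283173372910216 30.958445160649717 [-3.32972053e-01  1.27005851e-03  1.81825738e+00  3.76323883e-04
  1.32285713e+00 -1.90586830e+00]
[318.67704805 126.61282817] [318.74904084 167.29050628]
```

View pics/w5.png

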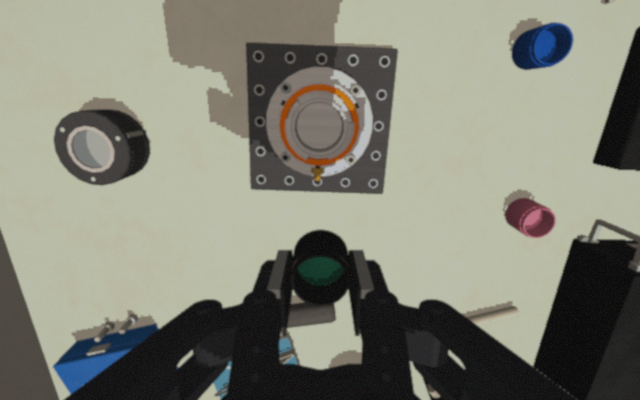

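```bash
cat > pol.py <<'E'
from h import *
def polar(f,c,z,rs,step=5):
    g=cv2.cvtColor(f["frame"],cv2.COLOR_BGR2GRAY);out=[]
    for a in range(0,360,step):
        row=[]
        for r in rs:
            u,v=proj(f,[c[0]+r*np.cos(np.radians(a)),c[1]+r*np.sin(np.radians(a)),z])
            row.append(int(cv2.getRectSubPix(g,(1,1),(float(u),float(v)))[0,0]))
        out.append((a,row))
    return out
E
python3 - <<'E'
from pol import *
f=dict(np.load("w5.npz"));a=f["frame"];g=cv2.cvtColor(a,cv2.COLOR_BGR2GRAY);hsv=cv2.cvtColor(a,cv2.COLOR_BGR2HSV)
e=cv2.Canny(g,40,110)
def circ(x0,y0,x1,y1,rmin,rmax):
    return cv2.HoughCircles(g[y0:y1,x0:x1],cv2.HOUGH_GRADIENT,1,5,param1=110,param2=14,minRadius=rmin,maxRadius=rmax)
for nm,b in(("cell",(255,60,385,190,18,40)),):
    C=circ(*b)
    for x,y,r in C[0][:6]: print(nm,x+b[0],y+b[1],r,[ray(f,x+b[0],y+b[1],z)[:2].round(4) for z in(.052,.036)])
m=cv2.inRange(hsv,(5,140,90),(20,255,255));m[:80]=0;m[168:]=0;m[:,:270]=0;m[:,370:]=0
k=cv2.convexHull(np.argwhere(m)[:,::-1].astype(np.float32));E=cv2.fitEllipse(k);print("gasket",E,[ray(f,*E[0],z)[:2].round(4) for z in(.038,.041)])
m=((g<95)*255).astype(np.uint8);q=m.copy();q[:30]=0;q[200:]=0;q[:,:235]=0;q[:,410:]=0
cs,_=cv2.findContours(q,cv2.RETR_EXTERNAL,cv2.CHAIN_APPROX_NONE);k=max(cs,key=cv2.contourArea);ap=cv2.approxPolyDP(k,8,True)[:,0]
P=np.array([ray(f,*p,.012)[:2] for p in ap]);print("plate",P.round(4).tolist(),P.mean(0))
# lid window
q=((g>125)*255).astype(np.uint8);q[:122]=0;q[175:]=0;q[:,:68]=0;q[:,114:]=0
cs,_=cv2.findContours(q,cv2.RETR_EXTERNAL,cv2.CHAIN_APPROX_NONE);k=max(cs,key=cv2.contourArea);E=cv2.fitEllipse(k);print("lidwin",E);L=ray(f,*E[0],.033);print(L)
b=g[105:200,40:160]; n,l,s,c=cv2.connectedComponentsWithStats((g>150).astype(np.uint8))
for i in range(n):
    x,y=c[i]
    if 45<x<150 and 110<y<200 and s[i,4]<60:
        p=ray(f,x,y,.033);d=p-L;print("dot",c[i],s[i,4],d[:2],np.hypot(*d[:2]),np.degrees(np.arctan2(d[1],d[0])))
for a,r in polar(f,(.4995,-.117),.036,(.0305,.0315,.0325)): print(a,r,end=";")
E
```

```text
cell 318.5 118.5 29.3 [array([ 0.4939, -0.1171]), array([ 0.4948, -0.1172])]
cell 322.5 127.5 37.2 [array([ 0.5001, -0.1143]), array([ 0.5015, -0.1141])]
cell 329.5 118.5 34.9 [array([ 0.4939, -0.1093]), array([ 0.4948, -0.1088])]
cell 316.5 123.5 38.3 [array([ 0.4973, -0.1186]), array([ 0.4985, -0.1187])]
cell 311.5 119.5 31.6 [array([ 0.4946, -0.1221]), array([ 0.4955, -0.1225])]
cell 323.5 118.5 33.8 [array([ 0.4939, -0.1136]), array([ 0.4948, -0.1134])]
gasket ((318.7429504394531, 124.45887756347656), (78.74068450927734, 80.82395935058594), 2.7976431846618652) [array([ 0.499, -0.117]), array([ 0.4988, -0.117 ])]
plate [[0.4386, -0.1729], [0.5555, -0.1768], [0.56, -0.0611], [0.4441, -0.0565]] [ 0.49952862 -0.11679836]
lidwin ((90.2889404296875, 148.72499084472656), (40.28385543823242, 50.58086395263672), 132.9291229248047)
[ 0.51832928 -0.29827784  0.033     ]
dot [ 61.88888889 129.33333333] 9 [-0.01502414 -0.01867352] 0.02396716263068101 -128.81908681893552
dot [117.36363636 138.09090909] 11 [-0.00834311  0.0231291 ] 0.02458785588510722 109.83534680173234
dot [ 92.9 178.8] 10 [ 0
[... 739 characters left out ...]
];180 [115, 120, 121];185 [116, 120, 122];190 [118, 120, 122];195 [118, 121, 122];200 [118, 122, 122];205 [113, 121, 122];210 [115, 120, 123];215 [114, 120, 123];220 [113, 117, 105];225 [113, 119, 111];230 [112, 118, 120];235 [90, 94, 101];240 [68, 48, 73];245 [111, 118, 121];250 [106, 115, 119];255 [107, 114, 118];260 [109, 117, 119];265 [109, 118, 119];270 [101, 113, 116];275 [105, 115, 117];280 [103, 115, 121];285 [99, 113, 119];290 [96, 111, 117];295 [97, 111, 116];300 [96, 113, 119];305 [91, 108, 115];310 [93, 108, 109];315 [92, 106, 106];320 [88, 105, 116];325 [87, 102, 115];330 [89, 107, 114];335 [92, 107, 115];340 [88, 103, 114];345 [88, 104, 115];350 [89, 107, 111];355 [82, 74, 70];
```

Emit:
{"op": "drive_tool", "data": {
  "motion": [
    {"wx": 0, "wy": 0, "wz": 0, "x": 0.031, "y": -0.001, "z": 0, "jaw": 0.3},
    {"wx": 0, "wy": 0, "wz": 0, "x": 0.031, "y": -0.001, "z": 0, "jaw": 0.3},
    {"wx": 0, "wy": 0, "wz": 0, "x": 0, "y": 0, "z": 0.03, "jaw": 0.3},
    {"wx": 0, "wy": 0, "wz": 0, "x": 0, "y": 0, "z": 0.03, "jaw": 0.3},
    {"wx": 0, "wy": 0, "wz": 0, "x": 0, "y": 0, "z": 0, "jaw": 0.3},
    {"wx": 0, "wy": 0, "wz": 0, "x": 0, "y": 0, "z": 0, "jaw": 0.3}
  ]
}}

```text
clock: 6.3
ee_pos: [0.499, -0.1176, 0.0735]
ee_rot: [-0.001, -0.001, 1.0, 0.0]
contact_force: [0.8, -0.3, -0.2]
finger_gap: 0.332
gripper_force: 31.0
```

Run:
```python
from h import *
f=grab_frame("wrist");np.savez("w6.npz",**f)
o=get_obs();print(o["clock"],o["ee_pos"],o["finger_gap"],o["gripper_force"],o["contact_force"])
a=f["frame"];cv2.imwrite("pics/w6.png",cv2.resize(a[150:350,180:460],(784,560)))
```

```text
6.35 [ 0.50013887 -0.11817353  0.074791  ] 0.3262617431156597 30.960393059067428 [-0.03254078 -0.54133349 -0.52912327]
```

View pics/w6.png

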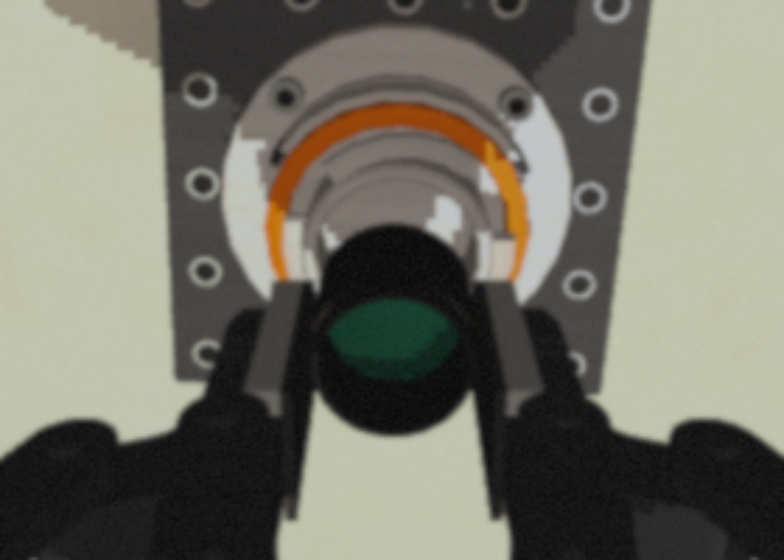

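Emit:
{"op": "drive_tool", "data": {
  "motion": [
    {"wx": 0, "wy": 0, "wz": 0, "x": 0.001, "y": 0.001, "z": 0.007, "jaw": 0.3},
    {"wx": 0, "wy": 0, "wz": 0, "x": 0, "y": 0, "z": 0.007, "jaw": 0.3},
    {"wx": 0, "wy": 0, "wz": 0, "x": 0, "y": 0, "z": 0.007, "jaw": 0.3},
    {"wx": 0, "wy": 0, "wz": 0, "x": 0, "y": 0, "z": 0.005, "jaw": 0.3},
    {"wx": 0, "wy": 0, "wz": 0, "x": 0, "y": 0, "z": 0, "jaw": 0.3},
    {"wx": 0, "wy": 0, "wz": 0, "x": 0, "y": 0, "z": 0, "jaw": 0.3}
  ]
}}

```text
clock: 6.95
ee_pos: [0.4983, -0.1177, 0.0474]
ee_rot: [-0.0, -0.0, 1.0, 0.0]
contact_force: [-0.2, 0.1, -0.2]
finger_gap: 0.331
gripper_force: 31.0
```

Emit:
{"op": "drive_tool", "data": {
  "motion": [
    {"wx": 0, "wy": 0, "wz": 0, "x": 0, "y": 0, "z": 0.0015, "jaw": 0.3},
    {"wx": 0, "wy": 0, "wz": 0, "x": 0, "y": 0, "z": 0.0015, "jaw": 0.3},
    {"wx": 0, "wy": 0, "wz": 0, "x": 0, "y": 0, "z": 0, "jaw": 0.3},
    {"wx": 0, "wy": 0, "wz": 0, "x": 0, "y": 0, "z": 0, "jaw": 0.3}
  ]
}}

```text
clock: 7.35
ee_pos: [0.4985, -0.1177, 0.0447]
ee_rot: [0.0, -0.0, 1.0, -0.0]
contact_force: [-0.9, 0.1, -1.7]
finger_gap: 0.331
gripper_force: 31.0
```

Emit:
{"op": "drive_tool", "data": {
  "motion": [
    {"wx": 0, "wy": 0, "wz": 0, "x": 0, "y": 0, "z": 0, "jaw": 0.5},
    {"wx": 0, "wy": 0, "wz": 0, "x": 0, "y": 0, "z": 0, "jaw": 0.5},
    {"wx": 0, "wy": 0, "wz": 0, "x": 0, "y": 0, "z": 0, "jaw": 0.5},
    {"wx": 0, "wy": 0, "wz": 0, "x": 0, "y": 0, "z": -0.03, "jaw": 0.5},
    {"wx": 0, "wy": 0, "wz": 0, "x": 0, "y": 0, "z": -0.05, "jaw": 0.5},
    {"wx": 0, "wy": 0, "wz": 0, "x": 0, "y": 0, "z": -0.03, "jaw": 1},
    {"wx": 0, "wy": 0, "wz": 0, "x": -0.005, "y": -0.045, "z": 0, "jaw": 1},
    {"wx": 0, "wy": 0, "wz": 0, "x": -0.005, "y": -0.045, "z": 0, "jaw": 1}
  ]
}}

```text
clock: 8.15
ee_pos: [0.5099, -0.2086, 0.1572]
ee_rot: [0.002, -0.002, 1.0, -0.001]
contact_force: [1.1, -0.2, -0.2]
finger_gap: 0.977
gripper_force: 0.0
```

Emit:
{"op": "drive_tool", "data": {
  "motion": [
    {"wx": 0, "wy": 0, "wz": 0, "x": -0.005, "y": -0.045, "z": 0, "jaw": 1},
    {"wx": 0, "wy": 0, "wz": 0, "x": -0.005, "y": -0.045, "z": 0, "jaw": 1},
    {"wx": 0, "wy": 0, "wz": 0, "x": 0, "y": 0, "z": 0, "jaw": 1},
    {"wx": 0, "wy": 0, "wz": 0, "x": 0, "y": 0, "z": 0, "jaw": 1},
    {"wx": 0, "wy": 0, "wz": 0, "x": 0, "y": 0, "z": 0, "jaw": 1}
  ]
}}

```text
clock: 8.65
ee_pos: [0.5184, -0.2969, 0.1544]
ee_rot: [-0.0, -0.001, 1.0, 0.0]
contact_force: [0.8, -0.7, -0.4]
finger_gap: 0.998
gripper_force: 0.0
```

```bash
cat > lid.py <<'E'
from pol import *
def lid(f,box,z=.033,thr=150):
    g=cv2.cvtColor(f["frame"],cv2.COLOR_BGR2GRAY);x0,y0,x1,y1=box
    n,l,s,c=cv2.connectedComponentsWithStats((g>125).astype(np.uint8))
    inb=[i for i in range(1,n) if x0<c[i][0]<x1 and y0<c[i][1]<y1]
    w=max([i for i in inb if s[i,4]<6000],key=lambda i:s[i,4])
    k=cv2.findContours((l==w).astype(np.uint8),0,1)[0][0];E=cv2.fitEllipse(k);L=ray(f,*E[0],z);print("win",E,L.round(4))
    n,l,s,c=cv2.connectedComponentsWithStats((g>thr).astype(np.uint8))
    for i in range(1,n):
        if x0<c[i][0]<x1 and y0<c[i][1]<y1 and s[i,4]<120:
            p=ray(f,*c[i],z);d=(p-L)[:2]
            if .018<np.hypot(*d)<.03: print("dot",c[i].round(1),s[i,4],p[:2].round(4),np.hypot(*d).round(4),np.degrees(np.arctan2(d[1],d[0])).round(1))
    return L
E
python3 - <<'E'
from lid import *
f=grab_frame("wrist");np.savez("w7.npz",**f);cv2.imwrite("pics/w7.png",f["frame"])
o=get_obs();print(o["clock"],o["ee_pos"],o["finger_gap"],o["joint_positions"])
p=proj(f,[.517,-.298,.033]).astype(int);print(p)
lid(f,(p[0]-60,p[1]-60,p[0]+60,p[1]+60))
# tube in cell check
t=grab_frame("top");np.savez("t7.npz",**t);q=proj(t,[.4993,-.1169,.063]).astype(int)
print(q,cv2.cvtColor(t["frame"],cv2.COLOR_BGR2GRAY)[q[1]-8:q[1]+9:2,q[0]-10:q[0]+11:2])
E
```

```text
8.7 [ 0.51846898 -0.29660671  0.15442798] 0.9977540818596691 [-6.44279686e-01  3.88490608e-02  1.74318437e+00  2.04000901e-04
  1.36010545e+00 -2.21689797e+00]
[318 191]
win ((318.5408020019531, 192.86729431152344), (38.53105545043945, 40.36369323730469), 90.33184814453125) [ 0.5184 -0.2984  0.033 ]
dot [296.9 176.1] 8 [ 0.503  -0.3176] 0.0246 -128.8
dot [344.1 183.7] 9 [ 0.5098 -0.2756] 0.0244 110.6
dot [314.1 218.1] 8 [ 0.5427 -0.3025] 0.0247 -9.5
[317 252] [[172 141 164 175 175 170 168 164 171 163 129]
 [147 160 175 161 112  64  59  68 154 173 161]
 [135 179 162 108  61  60  62  60  63 160 172]
 [150 172 150  67  62  72  71  73  66 134 156]
 [148 180 119  57  68  72  71  69  63 109 164]
 [126 133 138  59  70  64  68  66  65 119 150]
 [135 152 156 109  62  70  68  67  75 144 117]
 [106 135 165 164  95  61  55  67 133 138 127]
 [172 145 147 162 156 174 176 152 164 136 127]]
```

Emit:
{"op": "drive_tool", "data": {
  "motion": [
    {"wx": 0, "wy": 0, "wz": 0, "x": 0, "y": -0.002, "z": 0.045, "jaw": 1},
    {"wx": 0, "wy": 0, "wz": 0, "x": 0, "y": 0, "z": 0.045, "jaw": 1},
    {"wx": 0, "wy": 0, "wz": 0, "x": 0, "y": 0, "z": 0.03, "jaw": 1},
    {"wx": 0, "wy": 0, "wz": 0, "x": 0, "y": 0, "z": 0.015, "jaw": 1},
    {"wx": 0, "wy": 0, "wz": 0, "x": 0, "y": 0, "z": 0.01, "jaw": 1},
    {"wx": 0, "wy": 0, "wz": 0, "x": 0, "y": 0, "z": 0.009, "jaw": 1},
    {"wx": 0, "wy": 0, "wz": 0, "x": 0, "y": 0, "z": 0, "jaw": 1}
  ],
  "force": 30
}}

```text
clock: 9.45
ee_pos: [0.5189, -0.2997, 0.0008]
ee_rot: [0.0, -0.001, 1.0, -0.0]
contact_force: [-0.1, 0.1, 0.2]
finger_gap: 0.997
gripper_force: 0.0
```

Emit:
{"op": "drive_tool", "data": {
  "motion": [
    {"wx": 0, "wy": 0, "wz": 0, "x": 0, "y": 0, "z": 0, "jaw": 0.5},
    {"wx": 0, "wy": 0, "wz": 0, "x": 0, "y": 0, "z": 0, "jaw": 0.5},
    {"wx": 0, "wy": 0, "wz": 0, "x": 0, "y": 0, "z": 0, "jaw": 0.5},
    {"wx": 0, "wy": 0, "wz": 0, "x": 0, "y": 0, "z": 0, "jaw": 0.5},
    {"wx": 0, "wy": 0, "wz": 0, "x": 0, "y": 0, "z": 0, "jaw": 0.5}
  ],
  "force": 40
}}

```text
clock: 9.95
ee_pos: [0.5198, -0.3005, 0.0027]
ee_rot: [0.001, -0.0, 1.0, -0.001]
contact_force: [0.0, 1.5, 6.2]
finger_gap: 0.687
gripper_force: 43.7
```

Emit:
{"op": "drive_tool", "data": {
  "motion": [
    {"wx": 0, "wy": 0, "wz": 0, "x": 0, "y": 0, "z": -0.02, "jaw": 0.5},
    {"wx": 0, "wy": 0, "wz": 0, "x": 0, "y": 0, "z": -0.045, "jaw": 0.5},
    {"wx": 0, "wy": 0, "wz": 0, "x": 0, "y": 0, "z": -0.04, "jaw": 0.5},
    {"wx": 0, "wy": 0, "wz": 0, "x": 0.005, "y": 0.045, "z": 0, "jaw": 0.5},
    {"wx": 0, "wy": 0, "wz": 0, "x": 0.005, "y": 0.045, "z": 0, "jaw": 0.5},
    {"wx": 0, "wy": 0, "wz": 0, "x": 0.005, "y": 0.045, "z": 0, "jaw": 0.5},
    {"wx": 0, "wy": 0, "wz": 0, "x": 0.005, "y": 0.047, "z": 0, "jaw": 0.5},
    {"wx": 0, "wy": 0, "wz": -7.3, "x": 0, "y": 0, "z": 0, "jaw": 0.5}
  ],
  "force": 60
}}

```text
clock: 10.75
ee_pos: [0.497, -0.113, 0.1047]
ee_rot: [-0.001, -0.068, 0.998, 0.001]
contact_force: [-0.3, -0.5, -1.5]
finger_gap: 0.674
gripper_force: 65.4
```

Emit:
{"op": "drive_tool", "data": {
  "motion": [
    {"wx": 0, "wy": 0, "wz": 0, "x": 0, "y": 0, "z": 0, "jaw": 0.5},
    {"wx": 0, "wy": 0, "wz": 0, "x": 0, "y": 0, "z": 0, "jaw": 0.5},
    {"wx": 0, "wy": 0, "wz": 0, "x": 0, "y": 0, "z": 0, "jaw": 0.5}
  ]
}}

```text
clock: 11.05
ee_pos: [0.4985, -0.1186, 0.1057]
ee_rot: [0.0, -0.063, 0.998, -0.0]
contact_force: [0.2, 1.0, -2.1]
finger_gap: 0.681
gripper_force: 65.4
```

Run:
```python
from lid import *
f=grab_frame("wrist");np.savez("w8.npz",**f);cv2.imwrite("pics/w8.png",f["frame"])
o=get_obs();e=o["ee_pos"];print(o["clock"],e,o["ee_rot"],o["finger_gap"],o["gripper_force"],o["contact_force"],o["torque"])
z=e[2]-.0017+.033
p=proj(f,[e[0],e[1],z]).astype(int);print(p)
lid(f,(p[0]-75,p[1]-75,p[0]+75,p[1]+75),z)
```

```text
11.1 [ 0.4985243  -0.11862616  0.10564606] [ 2.57257645e-05 -6.26461870e-02  9.98035797e-01 -5.44097687e-05] 0.67801852067065 65.35277266055346 [-0.09593936  0.06536315 -2.0373919 ] [-0.05662373 -0.02776639  0.01918612]
[320 291]
win ((323.0650329589844, 338.1248474121094), (66.4966049194336, 151.7151336669922), 92.30409240722656) [ 0.5235 -0.1143  0.1369]
```

Run:
```python
from lid import *
f=dict(np.load("w8.npz"));g=cv2.cvtColor(f["frame"],cv2.COLOR_BGR2GRAY)
z=.1369;R=np.array(f["extrinsics"])
for thr in(90,110,130,150,170):
    n,l,s,c=cv2.connectedComponentsWithStats((g>thr).astype(np.uint8))
    print(thr,[(c[i].round(1).tolist(),s[i].tolist()) for i in range(1,n) if 240<c[i][0]<400 and 210<c[i][1]<380 and s[i,4]>3])
print(g[220:360:7,250:396:6])
```

```text
90 [([258.4, 223.2], [253, 218, 12, 11, 80]), ([377.9, 239.8], [374, 236, 8, 10, 39]), ([267.8, 243.6], [266, 242, 5, 5, 10]), ([255.2, 249.3], [250, 245, 12, 10, 67]), ([320.0, 287.5], [279, 251, 83, 73, 4714]), ([275.9, 256.4], [272, 253, 9, 8, 54]), ([372.6, 270.5], [369, 267, 8, 8, 50]), ([320.7, 344.9], [248, 305, 146, 69, 5412]), ([311.6, 332.3], [307, 328, 10, 9, 65])]
110 [([258.5, 223.1], [253, 219, 11, 10, 53]), ([378.1, 239.8], [375, 236, 6, 9, 24]), ([255.4, 249.3], [251, 246, 10, 8, 40]), ([319.6, 287.0], [279, 252, 82, 72, 4280]), ([276.0, 256.5], [273, 254, 7, 6, 38]), ([372.7, 270.5], [370, 268, 7, 6, 34]), ([321.0, 344.9], [248, 306, 145, 68, 5239]), ([311.7, 332.2], [308, 329, 9, 7, 50])]
130 [([384.6, 211.0], [382, 209, 5, 6, 11]), ([256.3, 219.9], [254, 219, 6, 4, 9]), ([261.6, 224.4], [258, 221, 6, 7, 14]), ([252.9, 248.3], [251, 246, 7, 7, 15]), ([259.8, 250.5], [259, 249, 2, 4, 4]), ([319.8, 278.2], [288, 258, 66, 44, 2037]), ([318.4, 309.2], [279, 289, 82, 34, 671]), ([322.5, 344.4], [248, 306, 145, 68, 4913]), ([311.6, 332.1], [308, 329, 8, 7, 44])]
150 [([31
[... 1825 characters left out ...]
77  99 123 125 125 126 102 119 187  81
   70  72  71  85 187  16  21]
 [ 18 186 192 147  67  70  68  69 117 185 189 180 186 184 190 135  69  70
   69  70  79 193 193  19  21]
 [ 22 190 191 190 181  67  70  69  68  69  69  70  68  68  72  68  69  70
   70 128 191 191 190 123  15]
 [114 189 190 191 191 191 136  70  66  68 192 114  70  68  70  67  67 118
  191 191 190 194 191 191  18]
 [189 191 190 191 191 191 193 191 191 168 143 112  95 128 170 188 190 191
  193 191 191 191 190 192  31]
 [165 189 190 189 190 190 192 192 192 193 192 191 191 193 190 190 192 192
  191 191 191 191 190 191  17]
 [ 54 189 188 192 192 191 189 192 191 189 192 191 189 191 191 191 192 190
  192 191 190 190 190 168  21]]
```

Run:
```python
from h import *
f=dict(np.load("w8.npz"))
for z in(.135,.137,.139):
    P=np.array([ray(f,*p,z)[:2] for p in((275.9,256.4),(372.6,270.5),(311.6,332.3))]);c=P.mean(0);d=P-c
    print(z,c,np.hypot(*d.T),np.degrees(np.arctan2(d[:,1],d[:,0])), ray(f,320.5,287.5,z)[:2])
```

```text
0.135 [ 0.49805898 -0.11894527] [0.02453039 0.02452642 0.0245349 ] [-122.15569062  117.86183313   -2.13889457] [ 0.49794275 -0.11876044]
0.137 [ 0.49675197 -0.11911037] [0.02412562 0.02412172 0.02413006] [-122.15569062  117.86183313   -2.13889457] [ 0.49663765 -0.1189286 ]
0.139 [ 0.49544496 -0.11927548] [0.02372085 0.02371701 0.02372522] [-122.15569062  117.86183313   -2.13889457] [ 0.49533256 -0.11909676]
```

Emit:
{"op": "drive_tool", "data": {
  "motion": [
    {"wx": 0, "wy": 0, "wz": 0, "x": -0.0014, "y": 0.0018, "z": 0.02, "jaw": 0.5},
    {"wx": 0, "wy": 0, "wz": 0, "x": 0, "y": 0, "z": 0.016, "jaw": 0.5},
    {"wx": 0, "wy": 0, "wz": 0, "x": 0, "y": 0, "z": 0.01, "jaw": 0.5},
    {"wx": 0, "wy": 0, "wz": 0, "x": 0, "y": 0, "z": 0, "jaw": 0.5},
    {"wx": 0, "wy": 0, "wz": 0, "x": 0, "y": 0, "z": 0, "jaw": 0.5},
    {"wx": 0, "wy": 0, "wz": 0, "x": 0, "y": 0, "z": 0, "jaw": 0.5}
  ]
}}

```text
clock: 11.7
ee_pos: [0.5004, -0.1162, 0.0607]
ee_rot: [0.001, -0.064, 0.998, -0.0]
contact_force: [-0.6, -0.1, -0.5]
finger_gap: 0.681
gripper_force: 65.3
```

Emit:
{"op": "drive_tool", "data": {
  "motion": [
    {"wx": 0, "wy": 0, "wz": 0, "x": 0, "y": 0, "z": 0.004, "jaw": 0.5},
    {"wx": 0, "wy": 0, "wz": 0, "x": 0, "y": 0, "z": 0.004, "jaw": 0.5},
    {"wx": 0, "wy": 0, "wz": 0, "x": 0, "y": 0, "z": 0.003, "jaw": 0.5},
    {"wx": 0, "wy": 0, "wz": 0, "x": 0, "y": 0, "z": 0, "jaw": 0.5}
  ]
}}

```text
clock: 12.1
ee_pos: [0.4997, -0.1158, 0.0483]
ee_rot: [0.0, -0.064, 0.998, -0.0]
contact_force: [1.0, -0.9, -3.2]
finger_gap: 0.678
gripper_force: 65.3
```

Emit:
{"op": "drive_tool", "data": {
  "motion": [
    {"wx": 0, "wy": 0, "wz": 0, "x": 0, "y": 0, "z": 0.0015, "jaw": 0.5},
    {"wx": 0, "wy": 0, "wz": 0, "x": 0, "y": 0, "z": 0.0015, "jaw": 0.5},
    {"wx": 0, "wy": 0, "wz": 0, "x": 0, "y": 0, "z": 0, "jaw": 0.5},
    {"wx": 0, "wy": 0, "wz": 0, "x": 0, "y": 0, "z": 0, "jaw": 0.5}
  ]
}}

```text
clock: 12.5
ee_pos: [0.4997, -0.1158, 0.0456]
ee_rot: [0.0, -0.064, 0.998, -0.0]
contact_force: [1.4, -0.3, -2.9]
finger_gap: 0.677
gripper_force: 65.3
```

Emit:
{"op": "drive_tool", "data": {
  "motion": [
    {"wx": 0, "wy": 0, "wz": 0, "x": 0, "y": 0, "z": 0.001, "jaw": 0.5},
    {"wx": 0, "wy": 0, "wz": 0, "x": 0, "y": 0, "z": 0, "jaw": 0.5},
    {"wx": 0, "wy": 0, "wz": 0, "x": 0, "y": 0, "z": 0, "jaw": 0.5}
  ]
}}

```text
clock: 12.8
ee_pos: [0.4997, -0.1158, 0.0447]
ee_rot: [0.0, -0.064, 0.998, -0.0]
contact_force: [1.3, 0.0, -2.4]
finger_gap: 0.676
gripper_force: 65.4
```

Emit:
{"op": "drive_tool", "data": {
  "motion": [
    {"wx": 0, "wy": 0, "wz": 0, "x": 0, "y": 0, "z": 0.001, "jaw": 0.5},
    {"wx": 0, "wy": 0, "wz": 0, "x": 0, "y": 0, "z": 0, "jaw": 0.5},
    {"wx": 0, "wy": 0, "wz": 0, "x": 0, "y": 0, "z": 0, "jaw": 0.5}
  ]
}}

```text
clock: 13.1
ee_pos: [0.4997, -0.1158, 0.0436]
ee_rot: [0.0, -0.064, 0.998, -0.0]
contact_force: [2.3, -0.5, -1.5]
finger_gap: 0.677
gripper_force: 65.4
```

Emit:
{"op": "drive_tool", "data": {
  "motion": [
    {"wx": 0, "wy": 0, "wz": 0, "x": 0, "y": 0, "z": 0.001, "jaw": 0.5},
    {"wx": 0, "wy": 0, "wz": 0, "x": 0, "y": 0, "z": 0, "jaw": 0.5},
    {"wx": 0, "wy": 0, "wz": 0, "x": 0, "y": 0, "z": 0, "jaw": 0.5}
  ]
}}

```text
clock: 13.4
ee_pos: [0.4997, -0.1158, 0.0426]
ee_rot: [0.0, -0.064, 0.998, -0.0]
contact_force: [1.7, -0.5, -1.0]
finger_gap: 0.676
gripper_force: 65.4
```

Run:
```python
from h import *
o=get_obs();print(o["ee_pos"],o["contact_force"],o["torque"],o["joint_positions"])
```

```text
[ 0.49968577 -0.11579365  0.04263108] [ 1.66235173 -0.4762363  -1.0358003 ] [-0.17433915 -0.31910966  0.0058611 ] [-3.72877526e-01 -2.84946409e-02  2.01412480e+00 -1.04624703e-05
  1.15568154e+00 -2.07182920e+00]
```

Emit:
{"op": "drive_tool", "data": {
  "motion": [
    {"wx": 0, "wy": 0, "wz": 0, "x": 0, "y": 0, "z": 0.001, "jaw": 0.5},
    {"wx": 0, "wy": 0, "wz": 0, "x": 0, "y": 0, "z": 0, "jaw": 0.5},
    {"wx": 0, "wy": 0, "wz": 0, "x": 0, "y": 0, "z": 0, "jaw": 0.5}
  ]
}}

```text
clock: 13.7
ee_pos: [0.4997, -0.1158, 0.0419]
ee_rot: [0.0, -0.064, 0.998, -0.0]
contact_force: [0.6, -1.1, 1.1]
finger_gap: 0.679
gripper_force: 65.7
```

Emit:
{"op": "drive_tool", "data": {
  "motion": [
    {"wx": 0, "wy": 0, "wz": 0, "x": 0, "y": 0, "z": 0.001, "jaw": 0.5},
    {"wx": 0, "wy": 0, "wz": 0, "x": 0, "y": 0, "z": 0, "jaw": 0.5},
    {"wx": 0, "wy": 0, "wz": 0, "x": 0, "y": 0, "z": 0, "jaw": 0.5}
  ]
}}

```text
clock: 14.0
ee_pos: [0.4998, -0.1158, 0.0415]
ee_rot: [0.0, -0.064, 0.998, -0.0]
contact_force: [-0.6, -0.3, 5.3]
finger_gap: 0.682
gripper_force: 66.2
```

Emit:
{"op": "drive_tool", "data": {
  "motion": [
    {"wx": 0, "wy": 0, "wz": 0, "x": 0, "y": 0, "z": -0.0008, "jaw": 0.5},
    {"wx": 0, "wy": 0, "wz": 5, "x": 0, "y": 0, "z": 0, "jaw": 0.5},
    {"wx": 0, "wy": 0, "wz": 5, "x": 0, "y": 0, "z": 0, "jaw": 0.5},
    {"wx": 0, "wy": 0, "wz": 5, "x": 0, "y": 0, "z": 0, "jaw": 0.5},
    {"wx": 0, "wy": 0, "wz": 5, "x": 0, "y": 0, "z": 0, "jaw": 0.5},
    {"wx": 0, "wy": 0, "wz": 0, "x": 0, "y": 0, "z": 0, "jaw": 0.5},
    {"wx": 0, "wy": 0, "wz": 0, "x": 0, "y": 0, "z": 0, "jaw": 0.5}
  ]
}}

```text
clock: 14.7
ee_pos: [0.5, -0.1159, 0.0418]
ee_rot: [0.001, 0.109, 0.994, -0.0]
contact_force: [1.3, -1.0, 3.5]
finger_gap: 0.675
gripper_force: 65.8
```

```bash
cat > st.py <<'E'
from h import *
o=get_obs();q=o["ee_rot"];print(o["ee_pos"].round(4),"yawq",round(2*np.degrees(np.arctan2(q[2],q[1])),2),o["contact_force"].round(2),o["torque"].round(3),o["joint_efforts"].round(3)[5],o["joint_positions"].round(3)[5],o["clock"],round(o["finger_gap"],3))
E
python3 st.py
```

```text
[ 0.5    -0.1159  0.0418] yawq 167.43 [ 1.32 -0.95  3.49] [-0.096 -0.257 -0.135] -0.066 -1.724 14.7 0.675
```

Emit:
{"op": "drive_tool", "data": {
  "motion": [
    {"wx": 0, "wy": 0, "wz": 4, "x": 0, "y": 0, "z": -0.0003, "jaw": 0.5},
    {"wx": 0, "wy": 0, "wz": 4, "x": 0, "y": 0, "z": 0, "jaw": 0.5},
    {"wx": 0, "wy": 0, "wz": 0, "x": 0, "y": 0, "z": 0, "jaw": 0.5}
  ]
}}

```text
clock: 15.0
ee_pos: [0.4999, -0.116, 0.0418]
ee_rot: [0.0, 0.179, 0.984, -0.0]
contact_force: [2.4, -1.7, 2.1]
finger_gap: 0.676
gripper_force: 65.7
```

```bash
python3 st.py
```

```text
[ 0.4999 -0.116   0.0418] yawq 159.42 [ 2.37 -1.74  2.12] [-0.258 -0.299 -0.036] 0.202 -1.584 15.0 0.676
```

Emit:
{"op": "drive_tool", "data": {
  "motion": [
    {"wx": 0, "wy": 0, "wz": 4, "x": 0, "y": 0, "z": 0, "jaw": 0.5},
    {"wx": 0, "wy": 0, "wz": 4, "x": 0, "y": 0, "z": 0, "jaw": 0.5},
    {"wx": 0, "wy": 0, "wz": 0, "x": 0, "y": 0, "z": 0, "jaw": 0.5}
  ]
}}

```text
clock: 15.3
ee_pos: [0.5, -0.1161, 0.0419]
ee_rot: [0.001, 0.246, 0.969, -0.0]
contact_force: [2.5, -1.6, 1.2]
finger_gap: 0.678
gripper_force: 65.7
```

```bash
python3 st.py
```

```text
[ 0.5    -0.1161  0.0419] yawq 151.46 [ 2.49 -1.57  1.17] [-0.281 -0.46  -0.072] 0.228 -1.446 15.3 0.678
```

Emit:
{"op": "drive_tool", "data": {
  "motion": [
    {"wx": 0, "wy": 0, "wz": 3, "x": 0, "y": 0, "z": 0, "jaw": 0.5},
    {"wx": 0, "wy": 0, "wz": 3, "x": 0, "y": 0, "z": 0, "jaw": 0.5},
    {"wx": 0, "wy": 0, "wz": 0, "x": 0, "y": 0, "z": 0, "jaw": 0.5}
  ]
}}

```text
clock: 15.6
ee_pos: [0.4999, -0.116, 0.0419]
ee_rot: [0.001, 0.297, 0.955, -0.0]
contact_force: [3.0, -1.6, 1.7]
finger_gap: 0.677
gripper_force: 65.7
```

```bash
python3 st.py
```

```text
[ 0.4999 -0.116   0.0419] yawq 145.49 [ 2.95 -1.57  1.73] [-0.359 -0.524 -0.089] 0.148 -1.341 15.6 0.677
```

Emit:
{"op": "drive_tool", "data": {
  "motion": [
    {"wx": 0, "wy": 0, "wz": 3, "x": 0, "y": 0, "z": 0, "jaw": 0.5},
    {"wx": 0, "wy": 0, "wz": 3, "x": 0, "y": 0, "z": 0, "jaw": 0.5},
    {"wx": 0, "wy": 0, "wz": 0, "x": 0, "y": 0, "z": 0, "jaw": 0.5}
  ]
}}

```text
clock: 15.9
ee_pos: [0.5, -0.1161, 0.0419]
ee_rot: [0.001, 0.346, 0.938, -0.0]
contact_force: [3.0, -2.8, 1.5]
finger_gap: 0.675
gripper_force: 65.7
```

```bash
python3 st.py
```

```text
[ 0.5    -0.1161  0.0419] yawq 139.49 [ 3.03 -2.78  1.46] [-0.413 -0.569 -0.027] 0.164 -1.237 15.9 0.675
```

Emit:
{"op": "drive_tool", "data": {
  "motion": [
    {"wx": 0, "wy": 0, "wz": 3, "x": 0, "y": 0, "z": 0, "jaw": 0.5},
    {"wx": 0, "wy": 0, "wz": 3, "x": 0, "y": 0, "z": 0, "jaw": 0.5},
    {"wx": 0, "wy": 0, "wz": 0, "x": 0, "y": 0, "z": 0, "jaw": 0.5}
  ]
}}

```text
clock: 16.2
ee_pos: [0.4998, -0.1162, 0.0418]
ee_rot: [0.0, 0.395, 0.919, -0.0]
contact_force: [2.6, -3.0, 1.1]
finger_gap: 0.68
gripper_force: 65.6
```

```bash
python3 st.py
```

```text
[ 0.4998 -0.1162  0.0418] yawq 133.49 [ 2.63 -2.96  1.1 ] [-0.556 -0.555 -0.056] 0.132 -1.132 16.2 0.68
```

Emit:
{"op": "drive_tool", "data": {
  "motion": [
    {"wx": 0, "wy": 0, "wz": 3, "x": 0, "y": 0, "z": 0, "jaw": 0.5},
    {"wx": 0, "wy": 0, "wz": 3, "x": 0, "y": 0, "z": 0, "jaw": 0.5},
    {"wx": 0, "wy": 0, "wz": 0, "x": 0, "y": 0, "z": 0, "jaw": 0.5}
  ]
}}

```text
clock: 16.5
ee_pos: [0.4998, -0.1161, 0.0414]
ee_rot: [0.001, 0.442, 0.897, -0.0]
contact_force: [4.5, -3.9, -2.2]
finger_gap: 0.678
gripper_force: 65.3
```

```bash
python3 st.py
```

```text
[ 0.4998 -0.1161  0.0414] yawq 127.51 [ 4.47 -3.91 -2.23] [-0.595 -0.841  0.098] 0.24 -1.027 16.5 0.678
```

Emit:
{"op": "drive_tool", "data": {
  "motion": [
    {"wx": 0, "wy": 0, "wz": 2, "x": 0, "y": 0, "z": 0.0003, "jaw": 0.5},
    {"wx": 0, "wy": 0, "wz": 2, "x": 0, "y": 0, "z": 0.0003, "jaw": 0.5},
    {"wx": 0, "wy": 0, "wz": 0, "x": 0, "y": 0, "z": 0.0002, "jaw": 0.5},
    {"wx": 0, "wy": 0, "wz": 0, "x": 0, "y": 0, "z": 0, "jaw": 0.5}
  ]
}}

```text
clock: 16.9
ee_pos: [0.5, -0.1162, 0.0411]
ee_rot: [0.001, 0.473, 0.881, -0.0]
contact_force: [3.4, -2.6, -0.2]
finger_gap: 0.676
gripper_force: 65.5
```

```bash
python3 st.py
```

```text
[ 0.5    -0.1162  0.0411] yawq 123.54 [ 3.35 -2.63 -0.16] [-0.476 -0.764  0.298] 0.28 -0.958 16.9 0.676
```

Emit:
{"op": "drive_tool", "data": {
  "motion": [
    {"wx": 0, "wy": 0, "wz": 2.2, "x": 0, "y": 0, "z": 0.0003, "jaw": 0.5},
    {"wx": 0, "wy": 0, "wz": 0, "x": 0, "y": 0, "z": 0, "jaw": 0.5},
    {"wx": 0, "wy": 0, "wz": 0, "x": 0, "y": 0, "z": 0, "jaw": 0.5}
  ]
}}

```text
clock: 17.2
ee_pos: [0.5001, -0.1162, 0.0409]
ee_rot: [0.001, 0.49, 0.872, -0.0]
contact_force: [4.0, -4.3, 1.0]
finger_gap: 0.678
gripper_force: 65.6
```

```bash
python3 st.py
```

```text
[ 0.5001 -0.1162  0.0409] yawq 121.33 [ 3.97 -4.29  0.98] [-0.564 -0.741  0.271] 0.295 -0.92 17.2 0.678
```

Emit:
{"op": "drive_tool", "data": {
  "motion": [
    {"wx": 0, "wy": 0, "wz": 0, "x": 0, "y": 0, "z": 0, "jaw": 0.8},
    {"wx": 0, "wy": 0, "wz": 0, "x": 0, "y": 0, "z": 0, "jaw": 1},
    {"wx": 0, "wy": 0, "wz": 0, "x": 0, "y": 0, "z": 0, "jaw": 1},
    {"wx": 0, "wy": 0, "wz": 0, "x": 0, "y": 0, "z": 0, "jaw": 1},
    {"wx": 0, "wy": 0, "wz": 0, "x": 0, "y": 0, "z": -0.02, "jaw": 1},
    {"wx": 0, "wy": 0, "wz": 0, "x": 0, "y": 0, "z": -0.04, "jaw": 1},
    {"wx": 0, "wy": 0, "wz": 0, "x": 0, "y": 0, "z": -0.04, "jaw": 1},
    {"wx": 0, "wy": 0, "wz": 0, "x": 0, "y": 0, "z": -0.03, "jaw": 1}
  ]
}}

```text
clock: 18.0
ee_pos: [0.5, -0.1158, 0.1732]
ee_rot: [0.001, 0.491, 0.871, 0.0]
contact_force: [0.6, -0.4, -0.5]
finger_gap: 1.0
gripper_force: 0.0
```

Emit:
{"op": "drive_tool", "data": {
  "motion": [
    {"wx": 0, "wy": 0, "wz": 0, "x": 0, "y": 0, "z": 0, "jaw": 1},
    {"wx": 0, "wy": 0, "wz": 0, "x": 0, "y": 0, "z": 0, "jaw": 1},
    {"wx": 0, "wy": 0, "wz": 0, "x": 0, "y": 0, "z": 0, "jaw": 1}
  ]
}}

```text
clock: 18.3
ee_pos: [0.4985, -0.1153, 0.1688]
ee_rot: [-0.002, 0.491, 0.871, -0.0]
contact_force: [-0.7, -0.4, 0.1]
finger_gap: 1.003
gripper_force: 0.0
```

```bash
python3 st.py
python3 - <<'E'
from lid import *
f=grab_frame("wrist");np.savez("w9.npz",**f)
p=proj(f,[.4995,-.117,.071]).astype(int);print(p);a=f["frame"]
for thr in (90,110):
    n,l,s,c=cv2.connectedComponentsWithStats((cv2.cvtColor(a,cv2.COLOR_BGR2GRAY)>thr).astype(np.uint8))
    D=np.array([ray(f,*c[i],.071)[:2] for i in range(n)]);d=D-[.4995,-.117]
    for i in range(n):
        if .018<np.hypot(*d[i])<.03 and s[i,4]<150: print(thr,c[i],s[i,4],D[i],np.degrees(np.arctan2(d[i,1],d[i,0])))
cv2.imwrite("pics/w9.png",cv2.resize(a[max(0,p[1]-90):p[1]+90,p[0]-130:p[0]+130],(780,540)))
E
```

```text
[ 0.4985 -0.1153  0.1688] yawq 121.15 [-0.71 -0.41  0.05] [-0.005 -0.061  0.056] -0.001 -0.917 18.3 1.003
[320 203]
90 [297.53846154 184.15384615] 13 [ 0.47517389 -0.112466  ] 169.4421107426468
90 [348.67857143 191.67857143] 28 [ 0.51428967 -0.0962423 ] 54.53047968137787
90 [293.39130435 224.47826087] 23 [ 0.48979025 -0.14499725] -109.12709787845824
90 [316.70833333 229.        ] 24 [ 0.50888878 -0.13828694] -66.19973180040917
110 [297.5 184.5] 4 [ 0.47529224 -0.11273505] 170.008109328222
110 [348.75 191.75] 20 [ 0.51437288 -0.09626326] 54.3510121885141
110 [291.83333333 223.16666667] 6 [ 0.48806523 -0.14464045] -112.47472361485407
110 [297. 226.] 1 [ 0.49310999 -0.14461718] -103.02773317543178
110 [316.72222222 228.88888889] 18 [ 0.50884611 -0.13819274] -66.20226209349639
```

View pics/w9.png

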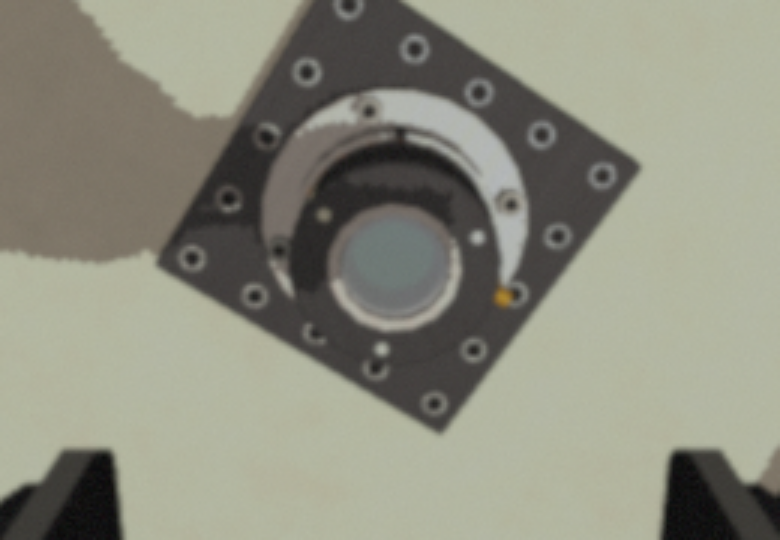

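```bash
python3 -c "
from plant import *
print(close_job())"
```

```text
the job is handed in; nothing more can be done
None
```

The job is handed in: the black lens tube stands in the cell, and the lid is screwed down clockwise about 66°. I estimate roughly 14 N on the gasket from the lid's drop and the turning torque, against a snug range of 8–22 N; the clock stood at about 18 s.

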